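# Queue the sample jars in the guide-rail lane and shut its gate

## Robot

A 6-joint arm with a two-finger parallel gripper is mounted at the origin on the work surface. World frame = base frame: x ahead of the robot, y to its left, z up, the work surface at z = 0. Lengths are in mm, angles in rad, forces in N, time in s.
With the tool pointing down it reaches from about 350 to 925 mm from the base axis. Payload 6.4 kg.
Tool frame: the origin (TCP) lies between the finger pads; the fingertips stand 8 mm ahead of it and the grasp point (between the pads) lies 11 mm behind it; y points along the fingers, x is the direction in which the jaws open and shut, and the axes are right-handed (so a half turn about y gives the same grasp; the last joint's range is limited). The gripper opens to 94 mm and grips with 3 to 60 N. Pads are 16 mm wide; open, the fingers measure 119 mm over their backs; the gripper's body (75 mm by 177 mm) begins 78 mm behind the grasp point.
Start: joints at [0.941, 0.245, 1.558, -0, 1.339, -0.174], TCP at [286.116, 583.653, 213.455] pointing down, gripper open.
Joint ranges: [-3.13, 3.13], [-1.02, 2.26], [0.13, 2.54], [-0.95, 4.09], [0.21, 2.88], [-2.74, 2.74]. Speed limits (rad/s): [2.57, 2.57, 3.14, 3.14, 3.14, 3.14].

## Interface

Orientations are given as a unit quaternion [x, y, z, w].
In Python, from cell import monitor, vision, job gives the robot as it stands.
- The arm moves only by the tool move_arm, never from a script. Its argument "steps" is a list of rows, each an object of numbers: "ax", "ay", "az": the turn, a rotation vector about the tool's x, y, z in degrees; "tx", "ty", "tz": the shift along the tool's x, y, z in mm; "fingers": the opening, from -1 (shut) to 1 (fully open), so that 0 is half open. A call has 1 to 10 rows; each row shifts and turns the commanded pose from where the row before left it, along the tool's axes as they then stand; what a row does not reach is not made up. A row lasts 1/10 s, in which the tool goes at most 50 mm and 8.59 degrees, less where a joint would pass 70% of its speed; a pose out of reach is approached as far as the arm can. A call is refused whole if a number of a shift passes 50 or a number of a turn 8.59, either way. A call with a gripper value outside its range is refused whole. The fingers move at their own pace and stop on an object; "newtons" is the grip in N (left out, the last holds). Time passes only in rows, so rows that do not move let the fingers close. It gives the time, the measured TCP pose, the force and the opening at its end, in the units of the state.
- monitor.state(): the state, without advancing time (a new reading comes with each control period).
- vision.get_image(name): name is "scene" or "top" or "wrist"; returns the picture (384x512x3 uint8, blue, green, red); there is no depth.
- vision.camera_params(name): a dict with "fx", "fy", "cx", "cy" (pixels), "world_from_camera" (4x4, takes a point from camera to world coordinates). Camera axes: x right, y down, z forward; pixel columns grow to the right and rows downward; lengths in mm; the calibration is good to about 2 mm. A picture is of the moment at which its call begins: read the wrist's pose just before it. camera_params takes no time and is no camera call; for the wrist camera it gives the pose at the moment of the call.
- job.hand_in(): hands the job in, once; it reports no verdict.
Trained networks look in the newest picture that a camera, given by its name, has taken for a name from the list of things; names that differ only in an ending like _2 or _b are one class to them, and where a whole thing is asked for, a point or a joint stands for the part that bears it (a point fixed in the world has none). Each returns a list of dicts, best first, with "confidence" (0 to 1); they miss things now and then, are a little off and sometimes report something else, mostly with a low value. They report only what shows in the picture. A call takes as long as a camera call. They do not tell look-alikes from the thing itself.
- vision.look_for(name, camera): "extent" ([left, top, width, height] in pixels, round what is visible of it).
- vision.trace(name, camera): "region" (384x512 bool, what is visible of it) and "extent" ([left, top, width, height] in pixels, round what is visible of it).
The state is a dict: "t": time; "qpos": joint angles; "dq": joint speeds; "tau": joint torques, N m; "eef_pos": TCP position; "tcp_rot": TCP orientation; "wrist_force": force on the tool from outside, world axes, zero at the start; "ft_torque": the same for the moment, N m; "width": finger opening in mm.
Only numpy, scipy, OpenCV 4.12 (cv2) and the standard library are available. Lean on these libraries where they do the work, as an engineer would, in place of code of your own. Each camera call takes 0.05 s, during which the arm holds its last target. There are 200 camera calls.

## Task

Push the three sample jars through the open end of the steel lane so that they stand in single file between its rails, close up against the end stop, then swing the red gate fully shut behind the last one. The jars are too wide to grip safely, so slide them along the bench standing upright, without lifting or tipping them, and leave the bottle, the dishes and the slide box where they are.

Things in the scene. Friction and masses are not known exactly. Their poses are not given: they have to be found in the camera images.
- lane: Fixed steel queue lane, open at one end. Origin: on the bench, on the lane's centre line, at the inner face of the end stop (plate 55 mm high). x axis: along the lane from the stop to the open mouth, roughly towards the robot's left; z up. Two guide rails with inner faces at y = -40.5 and +40.5 mm, 6 mm thick, 24 to 46 mm above the bench. Jars stand on the bench itself inside it
- lane_mouth (a point): point on the bench on the lane's centre line where the straight rails end (lane x = 232 mm, y = 0). From here the rails flare outwards at 0.5 rad to lane x = 297 mm, where they are 150 mm apart. Outside the straight rails small brackets, up to 46 mm high, reach to y = +-79 mm. The shut gate crosses the lane 6 mm beyond this point: three jars fill 228 mm of the 234 mm between end stop and gate
- gate_hinge (a point): point on the axis of the gate's upright hinge post, 62 mm above the bench (lane x = 238, y = -74 mm). The post is 82 mm high. The catch post for the bar's free end stands across the mouth at lane x = 236, y = +74 mm; its lug, 73 mm high, stops the bar when shut
- gate (a joint): angle of the red gate bar about its upright hinge (rad). 0 = shut: bar straight across the lane's mouth, against the lug of the catch post. Grows as the free end swings outward, away from the end stop; about 1.57 = bar parallel to the lane, pointing away from the stop; limit 2.1. Starts wide open, clear of the way in. Stiff hinge (0.08 N m): stays where it is left
- gate_tip (a point): point in the red gate bar under the black knob at its free end, 144 mm from the hinge axis, 62 mm above the bench. The bar is 8 mm thick, 53 to 71 mm above the bench, and reaches 152 mm from the hinge axis; the black knob, 20 mm across, stands on it up to 88 mm above the bench
- jar_1: amber wide-mouth sample jar with white label band and white screw lid, closed: an upright cylinder 76 mm in diameter, 85 mm tall, 0.25 to 0.5 kg. Origin: centre of its underside, z up. Starts standing on the bench beyond the lane's mouth; the three jars are alike
- jar_2: second jar, like jar_1
- jar_3: third jar, like jar_1
- reagent_bottle: bystander: green glass bottle with black cap, 52 mm in diameter, 115 mm tall, loose. Origin: centre of its underside
- petri_dishes: bystander: stack of two clear petri dishes, 90 mm in diameter, 32 mm tall, loose, one piece. Origin: centre of its underside
- slide_box: bystander: blue microscope-slide box, 95 x 80 mm, 34 mm tall, loose. Origin: centre of its underside
Mind the look-alikes: they are no part of the job. What is shaped like the jar_1 but blue or pink is not meant.

How it is judged:
By the outcome, as a careful person would: the job done as asked, in the order asked, and still so for the second after the job is handed in, with the robot touching nothing.
It also fails if it takes over 72 s, if anything falls off the work surface, if the arm or the gripper's body presses on something with over 40 N, if the wrist force passes 120 N, or if a joint passes its speed limit or range.

## Working session

There is one attempt and no reset: what is moved stays moved. The work goes in short steps, Python scripts to look and compute and a tool call to move; the robot and the scene stay as the last step left them, time stands still between calls to the robot, and variables do not carry over. Pictures are saved under pics/ and viewed, about 8 in all and at most 12, crops included, and the job is handed in when it is done.

Besides the shell and the picture viewer there is one more tool, called after "Call:" as name([rows], argument=value, ...), one row to a line, values as JSON. move_arm: Moves the arm, as the interface text tells. Its arguments: {"type":"object","properties":{"steps":{"type":"array","items":{"type":"object","properties":{"ax":{"type":"number"},"ay":{"type":"number"},"az":{"type":"number"},"tx":{"type":"number"},"ty":{"type":"number"},"tz":{"type":"number"},"fingers":{"type":"number"}}}},"newtons":{"type":"number"}},"required":["steps"]}

```bash
ls; mkdir -p pics
cat > h.py <<'E'
import numpy as np, cv2
from cell import monitor, vision, job
def ray(cam,u,v):
    p=vision.camera_params(cam); T=np.array(p["world_from_camera"])
    d=T[:3,:3]@np.array([(u-p["cx"])/p["fx"],(v-p["cy"])/p["fy"],1.]); return T[:3,3],d
def at_z(cam,u,v,z):
    o,d=ray(cam,u,v); return o+d*(z-o[2])/d[2]
def proj(cam,P):
    p=vision.camera_params(cam); T=np.array(p["world_from_camera"])
    c=T[:3,:3].T@(np.array(P,float)-T[:3,3]); return np.array([p["fx"]*c[0]/c[2]+p["cx"],p["fy"]*c[1]/c[2]+p["cy"]])
E
python3 - <<'E'
from h import *
for c in("top","scene"):
    cv2.imwrite(f"pics/{c}0.png",cv2.resize(vision.get_image(c),(800,600)))
    print(c,np.round(vision.camera_params(c)["world_from_camera"],2).tolist(),vision.camera_params(c)["fx"])
for n in("jar_1","lane","gate","gate_tip","reagent_bottle","petri_dishes","slide_box"):
    print(n,[(round(d["confidence"],2),np.round(d["extent"]).tolist()) for d in vision.look_for(n,"top")])
s=monitor.state();print(s["t"],s["tcp_rot"],s["width"])
E
```

```text
pics
top [[0.02, -1.0, 0.07, 481.11], [-1.0, -0.01, 0.01, -35.41], [-0.01, -0.07, -1.0, 1158.63], [0.0, 0.0, 0.0, 1.0]] 450.41328495048754
scene [[-0.44, 0.66, -0.6, 1144.66], [0.9, 0.34, -0.29, 266.8], [0.01, -0.67, -0.75, 780.2], [0.0, 0.0, 0.0, 1.0]] 429.3280878269654
jar_1 [(0.93, [123.0, 193.0, 37.0, 28.0]), (0.71, [253.0, 264.0, 33.0, 37.0]), (0.67, [170.0, 234.0, 32.0, 36.0]), (0.66, [220.0, 192.0, 32.0, 34.0]), (0.6, [203.0, 102.0, 34.0, 39.0])]
lane [(0.81, [217.0, 156.0, 170.0, 92.0])]
gate [(0.69, [219.0, 155.0, 61.0, 28.0]), (0.59, [216.0, 153.0, 168.0, 90.0]), (0.27, [123.0, 192.0, 36.0, 30.0])]
gate_tip [(0.64, [145.0, 139.0, 44.0, 32.0]), (0.62, [217.0, 156.0, 57.0, 23.0])]
reagent_bottle [(0.93, [328.0, 262.0, 28.0, 22.0])]
petri_dishes [(0.64, [338.0, 126.0, 34.0, 32.0]), (0.27, [215.0, 155.0, 62.0, 31.0])]
slide_box [(0.65, [143.0, 135.0, 48.0, 36.0])]
0.45 [ 0.60006025  0.37404623 -0.37414781 -0.60002544] 94.0663825548664
```

View pics/top0.png

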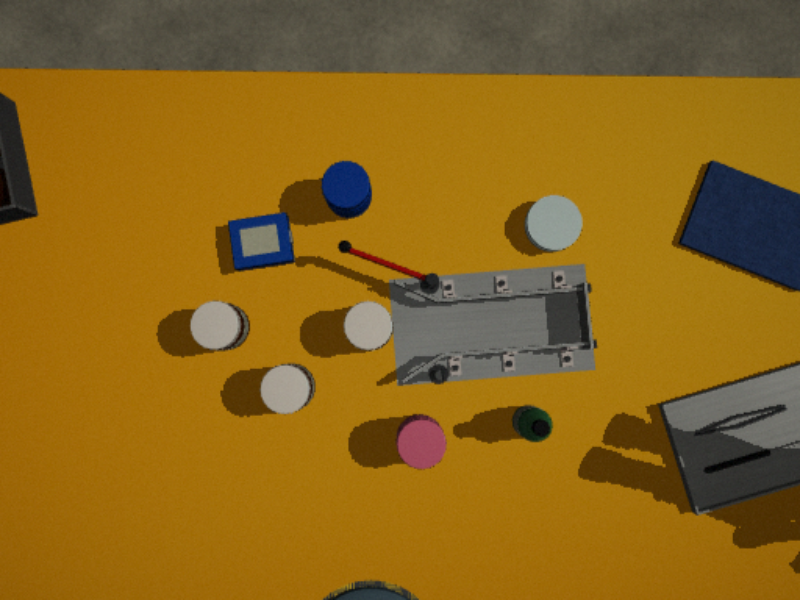

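View pics/scene0.png

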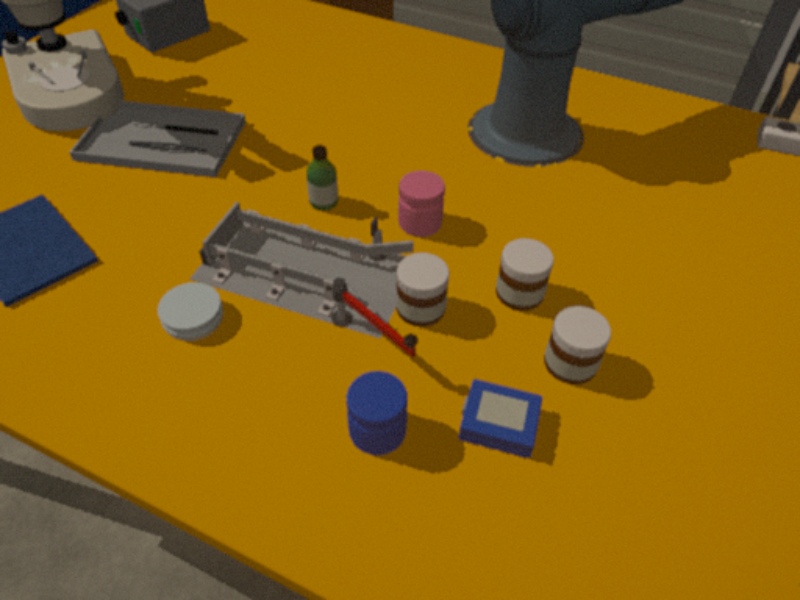

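Top view (800×600): white jars, brown/white labels, at (218,325), (286,388) and (368,326). The look-alikes are blue at (346,188) and pink at (421,442). The slide box is at (260,240), the bottle at (535,425), the dishes at (554,222), and the lane spans (390–595, 265–385). The gate hinge is at (430,282) and its tip at (344,246). I choose the three white ones, whose labels show amber and white in the scene view.

```bash
cat > loc.py <<'E'
from h import *
from scipy.optimize import least_squares
from scipy.spatial.transform import Rotation as Ro
# scene pics scaled 800/512
k=512/800
def jars(cam="top"):
    img=vision.get_image(cam); out=[]
    for d in vision.trace("jar_1",cam):
        m=d["region"]; v,u=np.nonzero(m)
        if len(u)<50: continue
        col=np.median(img[m],axis=0); out.append((d["confidence"],d["extent"],col))
    return img,out
def lids(img,cam="top"):
    # white lid: bright, low-saturation blobs, roundish, at z=85
    hsv=cv2.cvtColor(img,cv2.COLOR_BGR2HSV)
    m=((hsv[...,1]<60)&(hsv[...,2]>150)).astype(np.uint8)
    n,l,s,c=cv2.connectedComponentsWithStats(m)
    for i in range(1,n):
        if s[i,4]>300: print("lid",s[i].tolist(),np.round(c[i],1),np.round(at_z(cam,*c[i],85),1))
E
python3 - <<'E'
from loc import *
img,o=jars()
for c,e,col in o: print(round(c,2),np.round(e).tolist(),col, np.round(at_z("top",e[0]+e[2]/2,e[1]+e[3]/2,60),0))
lids(img)
L={}
for n,u,v,z in(("hinge",430,281,82),("catch",438,373,73),("stopL",588,288,55),("stopR",594,344,55),("tip",344,246,88),("bottle",541,428,115)):
    print(n,np.round(at_z("top",u*k,v*k,z),1))
print(Ro.from_quat(monitor.state()["tcp_rot"]).as_matrix().round(3))
c=cv2.resize(img[145:255,100:390],None,fx=2.75,fy=2.75,interpolation=cv2.INTER_CUBIC)
cv2.imwrite("pics/crop.png",c)
E
```

```text
0.79 [123.0, 193.0, 36.0, 28.0] [144. 156. 164.] [522. 240.  60.]
0.72 [204.0, 100.0, 32.0, 41.0] [106.  40.  11.] [740.  50.  60.]
0.6 [219.0, 190.0, 33.0, 37.0] [149. 161. 168.] [521.   8.  60.]
lid [338, 125, 34, 35, 929] [354.6 141.9] [ 684.9 -275.7   85. ]
lid [122, 193, 30, 30, 708] [136.8 207.5] [519.4 243.8  85. ]
lid [221, 193, 30, 30, 714] [235.4 207.8] [522.3   8.3  85. ]
lid [167, 234, 31, 31, 726] [181.9 248.7] [423.4 133.5  85. ]
hinge [590.9 -86.   82. ]
catch [ 450.2 -100.3   73. ]
stopL [ 586.2 -335.4   55. ]
stopR [ 498.5 -344.3   55. ]
tip [642.4  46.8  88. ]
bottle [ 373.6 -249.4  115. ]
[[ 0.44  -0.    -0.898]
 [ 0.898 -0.     0.44 ]
 [-0.    -1.     0.   ]]
```

View pics/crop.png

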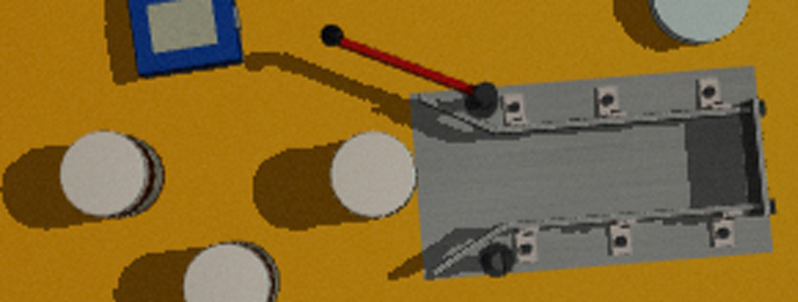

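The crop shows the three white lids, clearly distinct from the others. The rail bends are at crop (490,131) and (507,226), and the posts are at (482,97) and (497,260).

```bash
cat >> loc.py <<'E'
PTS=[(490,131,232,-43.5,46),(507,226,232,43.5,46),(482,95,238,-74,82),(497,259,236,74,75),(745,112,3,-43.5,46),(752,208,3,43.5,46)]
def fitlane():
    W=np.array([at_z("top",100+a/2.75,145+b/2.75,z)[:2] for a,b,_,_,z in PTS]); M=np.array([p[2:4] for p in PTS],float)
    f=lambda p:((M@np.array([[np.cos(p[2]),np.sin(p[2])],[-np.sin(p[2]),np.cos(p[2])]])+p[:2])-W).ravel()
    r=least_squares(f,[540,-340,1.5],loss="soft_l1"); return r.x,r.fun.reshape(-1,2)
E
python3 - <<'E'
from loc import *
p,r=fitlane(); print(p.round(3),r.round(1).tolist())
c,s=np.cos(p[2]),np.sin(p[2]);R=np.array([[c,-s],[s,c]])
for n,q in(("A",(522.3,8.3)),("B",(423.4,133.5)),("C",(519.4,243.8)),("tip",(642.4,46.8))): print(n,(R.T@(np.array(q)-p[:2])).round(1))
for q in((232,0),(297,0),(38,0),(114,0),(190,0),(238,-74)): print(q,(R@np.array(q)+p[:2]).round(1))
print("axis",R[:,0])
E
```

```text
[ 540.605 -330.379    1.658] [[0.8, -0.0], [-0.8, 8.5], [1.9, -0.6], [-2.9, -0.6], [0.3, 0.9], [-0.3, -0.8]]
A [339.  -11.3]
B [472.3  76.3]
C [573.8 -28.9]
tip [ 366.9 -134.3]
(232, 0) [520.4 -99.3]
(297, 0) [514.7 -34.5]
(38, 0) [ 537.3 -292.5]
(114, 0) [ 530.7 -216.8]
(190, 0) [ 524.1 -141.1]
(238, -74) [593.6 -86.8]
axis [-0.08712586  0.99619731]
```

Call:
move_arm([
  {"ay":8.41,"fingers":-0.15},
  {"ay":8.41},
  {"ay":8.41},
  {"ay":8.41},
  {"ay":8.41},
  {"ay":8.41},
  {"ay":8.41},
  {"tz":-44,"tx":15.4},
  {"tz":-44,"tx":15.4},
  {"tz":-44,"tx":15.4},
])

```text
schema error: expected keys ax, ay, az, tx, ty, tz, fingers
```

Call:
move_arm([
  {"tz":-44,"tx":15.4},
  {"tz":-44,"tx":15.4},
  {"tz":-44,"tx":15.4},
  {"tz":-44,"tx":15.4},
  {"tz":-44,"tx":15.4},
  {"tz":-44,"tx":15.4},
  {"tz":-44,"tx":15.4},
  {"tz":-44,"tx":15.4},
  {"tz":-44,"tx":15.4},
])

```text
schema error: expected keys ax, ay, az, tx, ty, tz, fingers
```

```bash
cat >> loc.py <<'E'
P0=np.array([540.6,-330.4]); TH=1.658
RL=np.array([[np.cos(TH),-np.sin(TH)],[np.sin(TH),np.cos(TH)]])
def tl(q): return RL.T@(np.array(q)[:2]-P0)
def st():
    s=monitor.state(); R=Ro.from_quat(s["tcp_rot"]).as_matrix()
    print("t",round(s["t"],2),"laneXY",tl(s["eef_pos"]).round(1),"z",round(s["eef_pos"][2],1),"toolz-yaw-vs-laneX deg",round(np.degrees(np.arctan2(*(RL.T@R[:2,2])[::-1])),1),"F",np.round(s["wrist_force"],1),"w",round(s["width"],1))
def lids2():
    img=vision.get_image("top"); hsv=cv2.cvtColor(img,cv2.COLOR_BGR2HSV)
    m=((hsv[...,1]<60)&(hsv[...,2]>135)).astype(np.uint8)
    n,l,s,c=cv2.connectedComponentsWithStats(m)
    for i in range(1,n):
        if s[i,4]>200: print("lid",s[i].tolist(),tl(at_z("top",*c[i],85)).round(1))
    return img
E
python3 -c "
from loc import *
st()
i=vision.get_image('wrist');cv2.imwrite('pics/w1.png',i)"
```

```text
t 0.55 laneXY [932.7 173.9] z 213.5 toolz-yaw-vs-laneX deg 58.9 F [ 0.3 -0.1  0.6] w 93.9
```

View pics/w1.png

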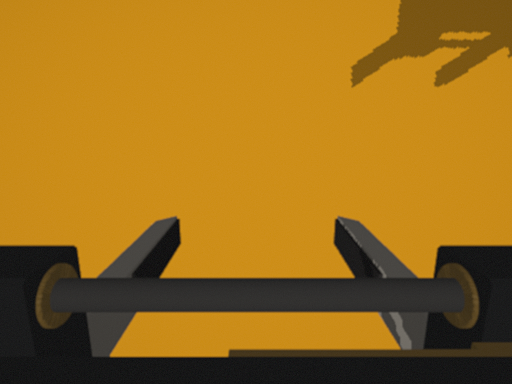

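All keys are required. The wrist view shows only the open fingers over bare bench.

Call:
move_arm([
  {"ax":0,"ay":8.41,"az":0,"tx":0,"ty":0,"tz":0,"fingers":-0.15},
  {"ax":0,"ay":8.41,"az":0,"tx":0,"ty":0,"tz":0,"fingers":-0.15},
  {"ax":0,"ay":8.41,"az":0,"tx":0,"ty":0,"tz":0,"fingers":-0.15},
  {"ax":0,"ay":8.41,"az":0,"tx":0,"ty":0,"tz":0,"fingers":-0.15},
  {"ax":0,"ay":8.41,"az":0,"tx":0,"ty":0,"tz":0,"fingers":-0.15},
  {"ax":0,"ay":8.41,"az":0,"tx":0,"ty":0,"tz":0,"fingers":-0.15},
  {"ax":0,"ay":8.41,"az":0,"tx":0,"ty":0,"tz":0,"fingers":-0.15},
  {"ax":0,"ay":0,"az":0,"tx":15.4,"ty":0,"tz":-44,"fingers":-0.15},
  {"ax":0,"ay":0,"az":0,"tx":15.4,"ty":0,"tz":-44,"fingers":-0.15},
  {"ax":0,"ay":0,"az":0,"tx":15.4,"ty":0,"tz":-44,"fingers":-0.15},
])

```text
t: 1.6
eef_pos: [343.9, 454.9, 213.4]
tcp_rot: [0.706, 0.031, -0.031, -0.706]
wrist_force: [0.2, 0.5, -0.1]
width: 39.8
```

```bash
python3 -c "
from loc import *
st()"
```

```text
t 1.6 laneXY [799.5 127.5] z 213.4 toolz-yaw-vs-laneX deg 0.1 F [ 0.2  0.5 -0.1] w 39.8
```

Call:
move_arm([
  {"ax":0,"ay":0,"az":0,"tx":15.4,"ty":0,"tz":-44,"fingers":-0.15},
  {"ax":0,"ay":0,"az":0,"tx":15.4,"ty":0,"tz":-44,"fingers":-0.15},
  {"ax":0,"ay":0,"az":0,"tx":15.4,"ty":0,"tz":-44,"fingers":-0.15},
  {"ax":0,"ay":0,"az":0,"tx":15.4,"ty":0,"tz":-44,"fingers":-0.15},
  {"ax":0,"ay":0,"az":0,"tx":15.4,"ty":0,"tz":-44,"fingers":-0.15},
  {"ax":0,"ay":0,"az":0,"tx":15.4,"ty":0,"tz":-44,"fingers":-0.15},
  {"ax":0,"ay":0,"az":0,"tx":15.4,"ty":0,"tz":-44,"fingers":-0.15},
  {"ax":0,"ay":0,"az":0,"tx":15.4,"ty":0,"tz":-44,"fingers":-0.15},
  {"ax":0,"ay":0,"az":0,"tx":15.4,"ty":0,"tz":-43,"fingers":-0.15},
  {"ax":0,"ay":0,"az":0,"tx":0,"ty":20,"tz":0,"fingers":-0.15},
])

```text
t: 2.6
eef_pos: [520.1, 70.4, 196.5]
tcp_rot: [0.707, 0.031, -0.026, -0.706]
wrist_force: [0.6, 0.3, -0.1]
width: 39.8
```

Call:
move_arm([
  {"ax":0,"ay":0,"az":0,"tx":0,"ty":45,"tz":0,"fingers":-0.15},
  {"ax":0,"ay":0,"az":0,"tx":0,"ty":45,"tz":0,"fingers":-0.15},
  {"ax":0,"ay":0,"az":0,"tx":0,"ty":45,"tz":0,"fingers":-0.15},
  {"ax":0,"ay":0,"az":0,"tx":0,"ty":24,"tz":0,"fingers":-0.15},
  {"ax":0,"ay":0,"az":0,"tx":0,"ty":0,"tz":0,"fingers":-0.15},
])

```text
t: 3.1
eef_pos: [512.9, 75.0, 30.7]
tcp_rot: [-0.706, -0.028, 0.034, 0.707]
wrist_force: [1.3, -0.8, 0.9]
width: 40.2
```

```bash
python3 -c "
from loc import *
st()
i=vision.get_image('wrist');cv2.imwrite('pics/w2.png',i)"
```

```text
t 3.1 laneXY [406.3  -7.7] z 30.7 toolz-yaw-vs-laneX deg 0.0 F [ 1.3 -0.8  0.9] w 40.2
```

View pics/w2.png

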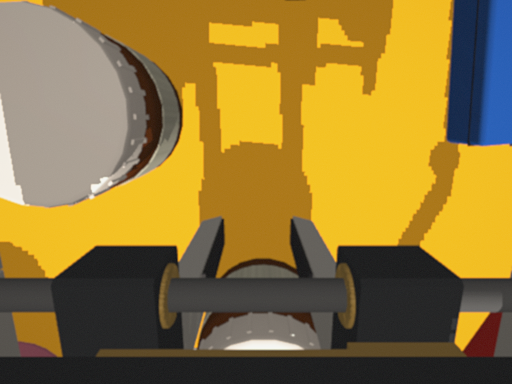

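The jar sits centred between the fingers (around pixel 260,330), with another jar at upper left. Next I push jar A.

Call:
move_arm([
  {"ax":0,"ay":0,"az":0,"tx":1,"ty":0,"tz":-14,"fingers":-0.15},
  {"ax":0,"ay":0,"az":0,"tx":1,"ty":-3,"tz":-12,"fingers":-0.15},
  {"ax":0,"ay":0,"az":0,"tx":-1,"ty":0,"tz":-12,"fingers":-0.15},
  {"ax":0,"ay":0,"az":0,"tx":-2,"ty":0,"tz":-12,"fingers":-0.15},
  {"ax":0,"ay":0,"az":0,"tx":-2,"ty":0,"tz":-12,"fingers":-0.15},
  {"ax":0,"ay":0,"az":0,"tx":-2,"ty":0,"tz":-12,"fingers":-0.15},
  {"ax":0,"ay":0,"az":0,"tx":-2,"ty":0,"tz":-12,"fingers":-0.15},
  {"ax":0,"ay":0,"az":0,"tx":-1,"ty":0,"tz":-12,"fingers":-0.15},
  {"ax":0,"ay":0,"az":0,"tx":0,"ty":0,"tz":-12,"fingers":-0.15},
  {"ax":0,"ay":0,"az":0,"tx":0,"ty":0,"tz":0,"fingers":-0.15},
])

```text
t: 4.15
eef_pos: [518.4, -37.4, 38.1]
tcp_rot: [0.707, 0.031, -0.03, -0.706]
wrist_force: [0.0, -0.4, -0.4]
width: 40.5
```

```bash
python3 -c "
from loc import *
st();lids2()"
```

```text
t 4.15 laneXY [293.9  -3.4] z 38.1 toolz-yaw-vs-laneX deg -0.1 F [ 0.  -0.4 -0.4] w 40.5
lid [338, 125, 35, 35, 952] [  42.1 -148.4]
lid [154, 144, 25, 20, 391] [ 497.1 -154. ]
lid [122, 193, 29, 24, 320] [583.2 -43.1]
lid [481, 234, 31, 21, 294] [-275.   117.8]
lid [175, 240, 24, 25, 266] [457.9  91.3]
```

Call:
move_arm([
  {"ax":0,"ay":0,"az":0,"tx":-1,"ty":0,"tz":-10,"fingers":-0.15},
  {"ax":0,"ay":0,"az":0,"tx":-1,"ty":1,"tz":-12,"fingers":-0.15},
  {"ax":0,"ay":0,"az":0,"tx":-1,"ty":1,"tz":-12,"fingers":-0.15},
  {"ax":0,"ay":0,"az":0,"tx":0,"ty":0,"tz":-12,"fingers":-0.15},
  {"ax":0,"ay":0,"az":0,"tx":0,"ty":0,"tz":-12,"fingers":-0.15},
  {"ax":0,"ay":0,"az":0,"tx":0,"ty":0,"tz":-12,"fingers":-0.15},
  {"ax":0,"ay":0,"az":0,"tx":0,"ty":0,"tz":-12,"fingers":-0.15},
  {"ax":0,"ay":0,"az":0,"tx":0,"ty":0,"tz":-12,"fingers":-0.15},
  {"ax":0,"ay":0,"az":0,"tx":0,"ty":0,"tz":-12,"fingers":-0.15},
])

```text
t: 5.1
eef_pos: [524.4, -140.9, 36.2]
tcp_rot: [-0.706, -0.031, 0.031, 0.707]
wrist_force: [-1.1, 7.6, 7.7]
width: 40.2
```

```bash
python3 -c "
from loc import *
st()
a=vision.get_image('scene')[100:330,100:420];cv2.imwrite('pics/s3.png',cv2.resize(a,None,fx=2.4,fy=2.4))"
```

```text
t 5.1 laneXY [190.2  -0.4] z 36.2 toolz-yaw-vs-laneX deg 0.0 F [-1.1  7.6  7.7] w 40.2
```

View pics/s3.png

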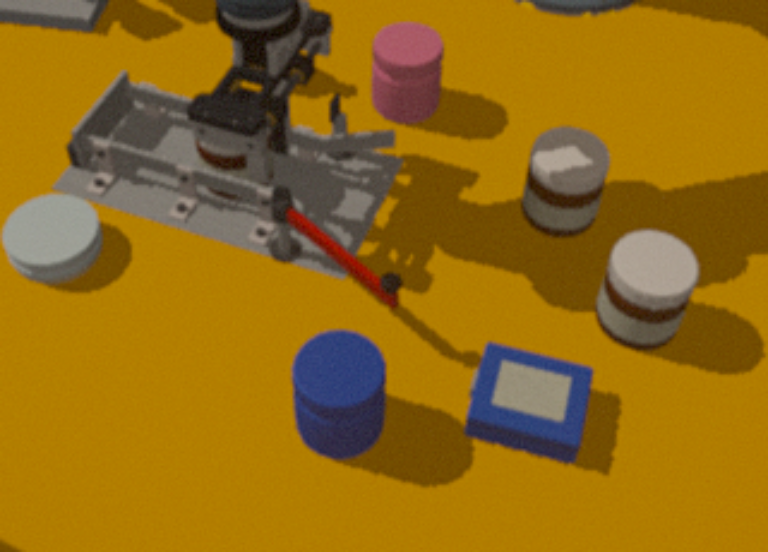

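Jar A (crop 230,150) is inside the lane and upright; nothing else has moved. I continue.

Call:
move_arm([
  {"ax":0,"ay":0,"az":0,"tx":0,"ty":0,"tz":-12,"fingers":-0.15},
  {"ax":0,"ay":0,"az":0,"tx":0,"ty":0,"tz":-12,"fingers":-0.15},
  {"ax":0,"ay":0,"az":0,"tx":0,"ty":0,"tz":-12,"fingers":-0.15},
  {"ax":0,"ay":0,"az":0,"tx":0,"ty":0,"tz":-12,"fingers":-0.15},
  {"ax":0,"ay":0,"az":0,"tx":0,"ty":0,"tz":-12,"fingers":-0.15},
  {"ax":0,"ay":0,"az":0,"tx":0,"ty":0,"tz":-12,"fingers":-0.15},
  {"ax":0,"ay":0,"az":0,"tx":0,"ty":0,"tz":-12,"fingers":-0.15},
  {"ax":0,"ay":0,"az":0,"tx":0,"ty":0,"tz":-10,"fingers":-0.15},
  {"ax":0,"ay":0,"az":0,"tx":0,"ty":0,"tz":-5,"fingers":-0.15},
  {"ax":0,"ay":0,"az":0,"tx":0,"ty":0,"tz":0,"fingers":-0.15},
])

```text
t: 6.15
eef_pos: [533.1, -240.2, 35.8]
tcp_rot: [-0.706, -0.031, 0.031, 0.707]
wrist_force: [0.6, 3.1, 4.5]
width: 39.8
```

Call:
move_arm([
  {"ax":0,"ay":0,"az":0,"tx":0,"ty":0,"tz":-3,"fingers":-0.15},
  {"ax":0,"ay":0,"az":0,"tx":0,"ty":0,"tz":-2,"fingers":-0.15},
  {"ax":0,"ay":0,"az":0,"tx":0,"ty":0,"tz":0,"fingers":-0.15},
])

```text
t: 6.45
eef_pos: [533.4, -244.1, 35.8]
tcp_rot: [-0.706, -0.031, 0.031, 0.707]
wrist_force: [0.8, 6.7, 5.4]
width: 39.9
```

```bash
python3 -c "
from loc import *
st()"
```

```text
t 6.45 laneXY [86.6 -0.4] z 35.8 toolz-yaw-vs-laneX deg 0.0 F [0.8 6.7 5.4] w 39.9
```

Call:
move_arm([
  {"ax":0,"ay":0,"az":0,"tx":0,"ty":0,"tz":-3,"fingers":-0.15},
  {"ax":0,"ay":0,"az":0,"tx":0,"ty":0,"tz":-2,"fingers":-0.15},
  {"ax":0,"ay":0,"az":0,"tx":0,"ty":0,"tz":0,"fingers":-0.15},
])

```text
t: 6.75
eef_pos: [533.9, -249.0, 35.8]
tcp_rot: [-0.706, -0.031, 0.031, 0.707]
wrist_force: [0.7, 7.0, 5.6]
width: 39.7
```

Call:
move_arm([
  {"ax":0,"ay":0,"az":0,"tx":0,"ty":0,"tz":-2,"fingers":-0.15},
  {"ax":0,"ay":0,"az":0,"tx":0,"ty":0,"tz":0,"fingers":-0.15},
])

```text
t: 6.95
eef_pos: [534.1, -250.9, 35.8]
tcp_rot: [-0.706, -0.031, 0.031, 0.707]
wrist_force: [0.2, 7.2, 7.1]
width: 40.1
```

Call:
move_arm([
  {"ax":0,"ay":0,"az":0,"tx":0,"ty":0,"tz":-2,"fingers":-0.15},
  {"ax":0,"ay":0,"az":0,"tx":0,"ty":0,"tz":0,"fingers":-0.15},
])

```text
t: 7.15
eef_pos: [534.2, -252.4, 35.8]
tcp_rot: [-0.705, -0.031, 0.031, 0.708]
wrist_force: [0.7, 8.4, 6.4]
width: 39.9
```

```bash
python3 -c "
from loc import *
st()"
```

```text
t 7.15 laneXY [78.3 -0.4] z 35.8 toolz-yaw-vs-laneX deg 0.0 F [0.7 8.4 6.4] w 39.9
```

Call:
move_arm([
  {"ax":0,"ay":0,"az":0,"tx":0,"ty":0,"tz":20,"fingers":-0.15},
  {"ax":0,"ay":0,"az":0,"tx":0,"ty":-45,"tz":0,"fingers":-0.15},
  {"ax":0,"ay":0,"az":0,"tx":0,"ty":-47,"tz":0,"fingers":-0.15},
  {"ax":0,"ay":0,"az":0,"tx":-11.1,"ty":0,"tz":48,"fingers":-0.15},
  {"ax":0,"ay":0,"az":0,"tx":-11.1,"ty":0,"tz":48,"fingers":-0.15},
  {"ax":0,"ay":0,"az":0,"tx":-11.1,"ty":0,"tz":48,"fingers":-0.15},
  {"ax":0,"ay":0,"az":0,"tx":-11.1,"ty":0,"tz":48,"fingers":-0.15},
  {"ax":0,"ay":0,"az":0,"tx":-11.1,"ty":0,"tz":48,"fingers":-0.15},
  {"ax":0,"ay":0,"az":0,"tx":-11.1,"ty":0,"tz":48,"fingers":-0.15},
  {"ax":0,"ay":0,"az":0,"tx":-11.1,"ty":0,"tz":48,"fingers":-0.15},
])

```text
t: 8.15
eef_pos: [423.7, 95.5, 126.8]
tcp_rot: [0.707, 0.031, -0.031, -0.706]
wrist_force: [0.1, -0.0, 0.5]
width: 39.8
```

Call:
move_arm([
  {"ax":0,"ay":0,"az":0,"tx":-11.1,"ty":0,"tz":48,"fingers":-0.15},
  {"ax":0,"ay":0,"az":0,"tx":-11.1,"ty":0,"tz":48,"fingers":-0.15},
  {"ax":0,"ay":-7.2,"az":0,"tx":0,"ty":0,"tz":3,"fingers":-0.15},
  {"ax":0,"ay":-7.2,"az":0,"tx":0,"ty":0,"tz":0,"fingers":-0.15},
  {"ax":0,"ay":-7.2,"az":0,"tx":0,"ty":0,"tz":0,"fingers":-0.15},
  {"ax":0,"ay":0,"az":0,"tx":0,"ty":0,"tz":0,"fingers":-0.15},
])

```text
t: 8.75
eef_pos: [393.8, 190.6, 126.7]
tcp_rot: [0.688, 0.163, -0.163, -0.688]
wrist_force: [-0.7, -0.1, 0.4]
width: 39.8
```

```bash
python3 -c "
from loc import *
st();i=lids2()
cv2.imwrite('pics/t4.png',cv2.resize(i[120:300,80:400],None,fx=2.4,fy=2.4))"
```

```text
t 8.75 laneXY [531.8 100.9] z 126.7 toolz-yaw-vs-laneX deg 21.7 F [-0.7 -0.1  0.4] w 39.8
lid [338, 125, 34, 35, 947] [  42.  -148.5]
lid [154, 144, 25, 20, 368] [ 497.5 -154.6]
lid [348, 189, 31, 30, 726] [35.7  0.2]
lid [122, 193, 31, 29, 718] [573.7 -29.4]
lid [167, 234, 31, 31, 752] [472.2  76.7]
```

View pics/t4.png

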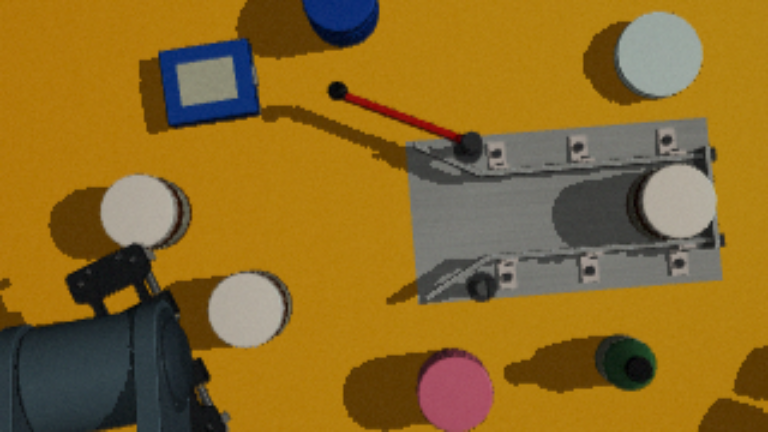

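Jar A (crop 677,202) stands against the stop; B is at (248,310) and C at (140,210). The tool is behind B, so I lower it and push.

Call:
move_arm([
  {"ax":0,"ay":0,"az":0,"tx":0,"ty":45,"tz":0,"fingers":-0.15},
  {"ax":0,"ay":0,"az":0,"tx":0,"ty":45,"tz":0,"fingers":-0.15},
  {"ax":0,"ay":0,"az":0,"tx":0,"ty":0,"tz":-12,"fingers":-0.15},
  {"ax":0,"ay":0,"az":0,"tx":0,"ty":0,"tz":-12,"fingers":-0.15},
  {"ax":0,"ay":0,"az":0,"tx":0,"ty":0,"tz":-12,"fingers":-0.15},
  {"ax":0,"ay":0,"az":0,"tx":0,"ty":0,"tz":-12,"fingers":-0.15},
  {"ax":0,"ay":0,"az":0,"tx":0,"ty":0,"tz":-12,"fingers":-0.15},
  {"ax":0,"ay":0,"az":0,"tx":0,"ty":0,"tz":-12,"fingers":-0.15},
  {"ax":0,"ay":0,"az":0,"tx":0,"ty":0,"tz":-12,"fingers":-0.15},
  {"ax":0,"ay":0,"az":0,"tx":0,"ty":0,"tz":-12,"fingers":-0.15},
])

```text
t: 9.8
eef_pos: [438.2, 103.9, 37.6]
tcp_rot: [-0.688, -0.163, 0.163, 0.688]
wrist_force: [-1.5, 2.5, 0.1]
width: 40.1
```

Call:
move_arm([
  {"ax":0,"ay":0,"az":0,"tx":0,"ty":0,"tz":-12,"fingers":-0.15},
  {"ax":0,"ay":0,"az":0,"tx":0,"ty":0,"tz":-12,"fingers":-0.15},
  {"ax":0,"ay":0,"az":0,"tx":0,"ty":0,"tz":-12,"fingers":-0.15},
  {"ax":0,"ay":0,"az":0,"tx":0,"ty":0,"tz":-12,"fingers":-0.15},
  {"ax":0,"ay":0,"az":0,"tx":0,"ty":0,"tz":-12,"fingers":-0.15},
  {"ax":0,"ay":0,"az":0,"tx":0,"ty":0,"tz":-12,"fingers":-0.15},
  {"ax":0,"ay":0,"az":0,"tx":0,"ty":0,"tz":-12,"fingers":-0.15},
  {"ax":0,"ay":0,"az":0,"tx":0,"ty":0,"tz":-12,"fingers":-0.15},
  {"ax":0,"ay":0,"az":0,"tx":0,"ty":0,"tz":0,"fingers":-0.15},
])

```text
t: 10.7
eef_pos: [482.0, 17.2, 37.7]
tcp_rot: [0.689, 0.163, -0.162, -0.688]
wrist_force: [-0.6, 0.2, -0.5]
width: 39.8
```

```bash
python3 -c "
from loc import *
st();i=lids2();print(proj('top',[*(P0+RL@[303,8]),85]))"
```

```text
t 10.7 laneXY [351.4  28.1] z 37.7 toolz-yaw-vs-laneX deg 21.5 F [-0.6  0.2 -0.5] w 39.8
lid [338, 125, 34, 35, 950] [  42.1 -148.5]
lid [154, 144, 25, 20, 391] [ 497.1 -154. ]
lid [348, 189, 31, 30, 735] [35.6  0.5]
lid [122, 193, 31, 28, 659] [572.2 -32. ]
[251.01144319 214.76674711]
```

Call:
move_arm([
  {"ax":0,"ay":5.4,"az":0,"tx":3.8,"ty":0,"tz":-12.2,"fingers":-0.15},
  {"ax":0,"ay":5.4,"az":0,"tx":4.4,"ty":0,"tz":-11.7,"fingers":-0.15},
  {"ax":0,"ay":5.4,"az":0,"tx":4.9,"ty":0,"tz":-11.6,"fingers":-0.15},
  {"ax":0,"ay":5.3,"az":0,"tx":4.5,"ty":0,"tz":-11.2,"fingers":-0.15},
  {"ax":0,"ay":0,"az":0,"tx":0,"ty":0,"tz":-10,"fingers":-0.15},
  {"ax":0,"ay":0,"az":0,"tx":0,"ty":0,"tz":0,"fingers":-0.15},
])

```text
t: 11.35
eef_pos: [513.3, -30.5, 37.5]
tcp_rot: [0.707, 0.032, -0.032, -0.706]
wrist_force: [0.5, 0.1, -0.2]
width: 40.0
```

```bash
python3 -c "
from loc import *
st()
a=vision.get_image('scene')[100:330,100:420];cv2.imwrite('pics/s5.png',cv2.resize(a,None,fx=2.4,fy=2.4))"
```

```text
t 11.35 laneXY [301.2   1. ] z 37.5 toolz-yaw-vs-laneX deg 0.2 F [ 0.5  0.1 -0.2] w 40.0
```

View pics/s5.png

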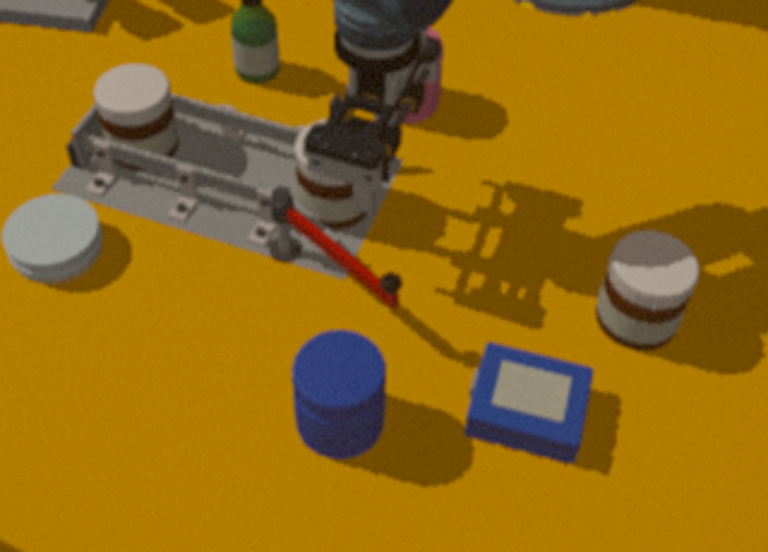

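Jar B (crop 340,175) is upright in the mouth. I push on.

Call:
move_arm([
  {"ax":0,"ay":0,"az":0,"tx":1,"ty":0,"tz":-12,"fingers":-0.15},
  {"ax":0,"ay":0,"az":0,"tx":0,"ty":0,"tz":-12,"fingers":-0.15},
  {"ax":0,"ay":0,"az":0,"tx":0,"ty":0,"tz":-12,"fingers":-0.15},
  {"ax":0,"ay":0,"az":0,"tx":0,"ty":0,"tz":-12,"fingers":-0.15},
  {"ax":0,"ay":0,"az":0,"tx":0,"ty":0,"tz":-12,"fingers":-0.15},
  {"ax":0,"ay":0,"az":0,"tx":0,"ty":0,"tz":-12,"fingers":-0.15},
  {"ax":0,"ay":0,"az":0,"tx":0,"ty":0,"tz":-12,"fingers":-0.15},
  {"ax":0,"ay":0,"az":0,"tx":0,"ty":0,"tz":-12,"fingers":-0.15},
  {"ax":0,"ay":0,"az":0,"tx":0,"ty":0,"tz":-12,"fingers":-0.15},
  {"ax":0,"ay":0,"az":0,"tx":0,"ty":0,"tz":0,"fingers":-0.15},
])

```text
t: 12.4
eef_pos: [524.4, -139.1, 37.8]
tcp_rot: [0.707, 0.031, -0.031, -0.706]
wrist_force: [0.3, -0.2, 0.7]
width: 40.1
```

Call:
move_arm([
  {"ax":0,"ay":0,"az":0,"tx":0,"ty":0,"tz":-10,"fingers":-0.15},
  {"ax":0,"ay":0,"az":0,"tx":0,"ty":0,"tz":-10,"fingers":-0.15},
  {"ax":0,"ay":0,"az":0,"tx":0,"ty":0,"tz":-9,"fingers":-0.15},
  {"ax":0,"ay":0,"az":0,"tx":0,"ty":0,"tz":-4,"fingers":-0.15},
  {"ax":0,"ay":0,"az":0,"tx":0,"ty":0,"tz":-3,"fingers":-0.15},
  {"ax":0,"ay":0,"az":0,"tx":0,"ty":0,"tz":0,"fingers":-0.15},
])

```text
t: 13.0
eef_pos: [527.1, -173.3, 37.5]
tcp_rot: [0.707, 0.032, -0.031, -0.706]
wrist_force: [0.2, 0.4, 1.1]
width: 40.2
```

```bash
python3 -c "
from loc import *
st()"
```

```text
t 13.0 laneXY [157.6  -0.3] z 37.5 toolz-yaw-vs-laneX deg 0.1 F [0.2 0.4 1.1] w 40.2
```

Call:
move_arm([
  {"ax":0,"ay":0,"az":0,"tx":0,"ty":0,"tz":20,"fingers":-0.15},
  {"ax":0,"ay":0,"az":0,"tx":0,"ty":-45,"tz":0,"fingers":-0.15},
  {"ax":0,"ay":0,"az":0,"tx":0,"ty":-45,"tz":0,"fingers":-0.15},
  {"ax":0,"ay":0,"az":0,"tx":3,"ty":0,"tz":48,"fingers":-0.15},
  {"ax":0,"ay":0,"az":0,"tx":3,"ty":0,"tz":48,"fingers":-0.15},
  {"ax":0,"ay":0,"az":0,"tx":3,"ty":0,"tz":48,"fingers":-0.15},
  {"ax":0,"ay":0,"az":0,"tx":3,"ty":0,"tz":48,"fingers":-0.15},
  {"ax":0,"ay":0,"az":0,"tx":3,"ty":0,"tz":48,"fingers":-0.15},
  {"ax":0,"ay":0,"az":0,"tx":3,"ty":0,"tz":48,"fingers":-0.15},
  {"ax":0,"ay":0,"az":0,"tx":3,"ty":0,"tz":48,"fingers":-0.15},
])

```text
t: 14.0
eef_pos: [516.3, 185.2, 127.7]
tcp_rot: [0.707, 0.032, -0.031, -0.706]
wrist_force: [0.6, -0.7, -0.3]
width: 39.8
```

Call:
move_arm([
  {"ax":0,"ay":0,"az":0,"tx":3,"ty":0,"tz":48,"fingers":-0.15},
  {"ax":0,"ay":0,"az":0,"tx":3,"ty":0,"tz":48,"fingers":-0.15},
  {"ax":0,"ay":0,"az":0,"tx":3,"ty":0,"tz":30,"fingers":-0.15},
  {"ax":0,"ay":0,"az":0,"tx":0,"ty":0,"tz":0,"fingers":-0.15},
])

```text
t: 14.4
eef_pos: [513.8, 312.8, 127.5]
tcp_rot: [0.706, 0.034, -0.033, -0.706]
wrist_force: [0.5, -0.3, 0.1]
width: 39.6
```

```bash
python3 -c "
from loc import *
st();lids2()"
```

```text
t 14.4 laneXY [643.1 -29.4] z 127.5 toolz-yaw-vs-laneX deg 0.4 F [ 0.5 -0.3  0.1] w 39.6
lid [338, 125, 34, 35, 947] [  42.  -148.5]
lid [348, 189, 30, 30, 719] [35.6  0.3]
lid [315, 191, 30, 31, 726] [114.6   0.2]
lid [122, 193, 31, 30, 729] [573.8 -28.8]
```

Call:
move_arm([
  {"ax":0,"ay":0,"az":0,"tx":0,"ty":45,"tz":0,"fingers":-0.15},
  {"ax":0,"ay":0,"az":0,"tx":0,"ty":46,"tz":0,"fingers":-0.15},
  {"ax":0,"ay":0,"az":0,"tx":0,"ty":0,"tz":-12,"fingers":-0.15},
  {"ax":0,"ay":0,"az":0,"tx":0,"ty":0,"tz":-12,"fingers":-0.15},
  {"ax":0,"ay":0,"az":0,"tx":0,"ty":0,"tz":-12,"fingers":-0.15},
  {"ax":0,"ay":0,"az":0,"tx":-1.3,"ty":0,"tz":-12,"fingers":-0.15},
  {"ax":0,"ay":0,"az":0,"tx":-1.3,"ty":0,"tz":-12,"fingers":-0.15},
  {"ax":0,"ay":0,"az":0,"tx":-1.3,"ty":0,"tz":-12,"fingers":-0.15},
  {"ax":0,"ay":0,"az":0,"tx":-1.3,"ty":0,"tz":-12,"fingers":-0.15},
  {"ax":0,"ay":0,"az":0,"tx":-1.3,"ty":0,"tz":-12,"fingers":-0.15},
])

```text
t: 15.45
eef_pos: [516.0, 212.8, 36.7]
tcp_rot: [-0.706, -0.032, 0.031, 0.706]
wrist_force: [-0.1, 2.9, -1.2]
width: 40.0
```

Call:
move_arm([
  {"ax":0,"ay":0,"az":0,"tx":-1.3,"ty":0,"tz":-12,"fingers":-0.15},
  {"ax":0,"ay":0,"az":0,"tx":-1.3,"ty":0,"tz":-12,"fingers":-0.15},
  {"ax":0,"ay":0,"az":0,"tx":-1.3,"ty":0,"tz":-12,"fingers":-0.15},
  {"ax":0,"ay":0,"az":0,"tx":-1.3,"ty":0,"tz":-12,"fingers":-0.15},
  {"ax":0,"ay":0,"az":0,"tx":-1.3,"ty":0,"tz":-12,"fingers":-0.15},
  {"ax":0,"ay":0,"az":0,"tx":-1.3,"ty":0,"tz":-12,"fingers":-0.15},
  {"ax":0,"ay":0,"az":0,"tx":-1.3,"ty":0,"tz":-12,"fingers":-0.15},
  {"ax":0,"ay":0,"az":0,"tx":-1.3,"ty":0,"tz":-12,"fingers":-0.15},
  {"ax":0,"ay":0,"az":0,"tx":-1.3,"ty":0,"tz":-12,"fingers":-0.15},
  {"ax":0,"ay":0,"az":0,"tx":-1.3,"ty":0,"tz":-12,"fingers":-0.15},
])

```text
t: 16.45
eef_pos: [513.7, 92.0, 36.4]
tcp_rot: [-0.706, -0.031, 0.032, 0.706]
wrist_force: [-0.5, 1.2, -0.8]
width: 40.1
```

```bash
python3 -c "
from loc import *
st()"
```

```text
t 16.45 laneXY [423.2 -10. ] z 36.4 toolz-yaw-vs-laneX deg 0.1 F [-0.5  1.2 -0.8] w 40.1
```

Call:
move_arm([
  {"ax":0,"ay":0,"az":0,"tx":-1.2,"ty":0,"tz":-12,"fingers":-0.15},
  {"ax":0,"ay":0,"az":0,"tx":-1.2,"ty":0,"tz":-12,"fingers":-0.15},
  {"ax":0,"ay":0,"az":0,"tx":-1.2,"ty":0,"tz":-12,"fingers":-0.15},
  {"ax":0,"ay":0,"az":0,"tx":-1.2,"ty":0,"tz":-12,"fingers":-0.15},
  {"ax":0,"ay":0,"az":0,"tx":-1.2,"ty":0,"tz":-12,"fingers":-0.15},
  {"ax":0,"ay":0,"az":0,"tx":-1.2,"ty":0,"tz":-12,"fingers":-0.15},
  {"ax":0,"ay":0,"az":0,"tx":-1.2,"ty":0,"tz":-12,"fingers":-0.15},
  {"ax":0,"ay":0,"az":0,"tx":-1.0,"ty":0,"tz":-12,"fingers":-0.15},
  {"ax":0,"ay":0,"az":0,"tx":0,"ty":0,"tz":-12,"fingers":-0.15},
  {"ax":0,"ay":0,"az":0,"tx":0,"ty":0,"tz":-5,"fingers":-0.15},
])

```text
t: 17.45
eef_pos: [514.6, -21.6, 36.5]
tcp_rot: [0.706, 0.031, -0.031, -0.706]
wrist_force: [-0.4, 2.4, 0.1]
width: 39.8
```

Call:
move_arm([
  {"ax":0,"ay":0,"az":0,"tx":0,"ty":0,"tz":-12,"fingers":-0.15},
  {"ax":0,"ay":0,"az":0,"tx":0,"ty":0,"tz":-12,"fingers":-0.15},
  {"ax":0,"ay":0,"az":0,"tx":0,"ty":0,"tz":-12,"fingers":-0.15},
  {"ax":0,"ay":0,"az":0,"tx":0,"ty":0,"tz":-12,"fingers":-0.15},
  {"ax":0,"ay":0,"az":0,"tx":0,"ty":0,"tz":-10,"fingers":-0.15},
  {"ax":0,"ay":0,"az":0,"tx":0,"ty":0,"tz":-6,"fingers":-0.15},
  {"ax":0,"ay":0,"az":0,"tx":0,"ty":0,"tz":0,"fingers":-0.15},
])

```text
t: 18.15
eef_pos: [520.4, -85.4, 36.5]
tcp_rot: [0.707, 0.031, -0.031, -0.706]
wrist_force: [-0.2, -0.1, -0.0]
width: 39.5
```

```bash
python3 -c "
from loc import *
st();lids2()"
```

```text
t 18.15 laneXY [245.9  -1.2] z 36.5 toolz-yaw-vs-laneX deg 0.1 F [-0.2 -0.1 -0. ] w 39.5
lid [337, 125, 36, 35, 954] [  42.1 -148.4]
lid [154, 144, 25, 20, 391] [ 497.1 -154. ]
lid [348, 188, 31, 31, 740] [35.5  0.5]
lid [317, 191, 28, 31, 703] [113.    0.4]
lid [487, 234, 25, 18, 225] [-280.8  116.1]
```

Call:
move_arm([
  {"ax":0,"ay":0,"az":0,"tx":-1,"ty":0,"tz":-6,"fingers":-0.15},
  {"ax":0,"ay":0,"az":0,"tx":0,"ty":0,"tz":-5,"fingers":-0.15},
  {"ax":0,"ay":0,"az":0,"tx":0,"ty":0,"tz":-2,"fingers":-0.15},
  {"ax":0,"ay":0,"az":0,"tx":0,"ty":0,"tz":0,"fingers":-0.15},
])

```text
t: 18.6
eef_pos: [520.4, -97.3, 36.5]
tcp_rot: [0.706, 0.032, -0.032, -0.706]
wrist_force: [-0.4, 1.4, 1.3]
width: 39.8
```

Call:
move_arm([
  {"ax":0,"ay":0,"az":0,"tx":0,"ty":0,"tz":-2,"fingers":-0.15},
  {"ax":0,"ay":0,"az":0,"tx":0,"ty":0,"tz":0,"fingers":-0.15},
])

```text
t: 18.8
eef_pos: [520.5, -98.5, 36.5]
tcp_rot: [-0.706, -0.031, 0.032, 0.707]
wrist_force: [-0.6, 6.6, 2.8]
width: 39.8
```

Call:
move_arm([
  {"ax":0,"ay":0,"az":0,"tx":0,"ty":0,"tz":-1.5,"fingers":-0.15},
  {"ax":0,"ay":0,"az":0,"tx":0,"ty":0,"tz":0,"fingers":-0.15},
])

```text
t: 19.0
eef_pos: [520.6, -99.6, 36.5]
tcp_rot: [-0.706, -0.031, 0.032, 0.707]
wrist_force: [-0.9, 7.2, 4.0]
width: 39.8
```

```bash
python3 -c "
from loc import *
st();lids2()"
```

```text
t 19.0 laneXY [ 2.317e+02 -2.000e-01] z 36.5 toolz-yaw-vs-laneX deg 0.1 F [-0.9  7.2  4. ] w 39.8
lid [338, 125, 35, 35, 951] [  42.1 -148.4]
lid [154, 144, 25, 20, 391] [ 497.1 -154. ]
lid [348, 188, 31, 31, 744] [35.4  0.3]
lid [321, 191, 25, 31, 543] [104.8   0.7]
lid [480, 234, 32, 24, 340] [-276.3  121.5]
```

Call:
move_arm([
  {"ax":0,"ay":0,"az":0,"tx":0,"ty":0,"tz":-1.5,"fingers":-0.15},
  {"ax":0,"ay":0,"az":0,"tx":0,"ty":0,"tz":0,"fingers":-0.15},
])

```text
t: 19.25
eef_pos: [520.7, -101.0, 36.5]
tcp_rot: [-0.706, -0.031, 0.032, 0.707]
wrist_force: [-1.8, 8.1, 3.7]
width: 40.0
```

Call:
move_arm([
  {"ax":0,"ay":0,"az":0,"tx":0,"ty":0,"tz":-1.5,"fingers":-0.15},
  {"ax":0,"ay":0,"az":0,"tx":0,"ty":0,"tz":0,"fingers":-0.15},
])

```text
t: 19.45
eef_pos: [520.7, -101.1, 36.5]
tcp_rot: [-0.705, -0.031, 0.032, 0.708]
wrist_force: [-1.6, 13.9, 5.5]
width: 40.0
```

Call:
move_arm([
  {"ax":0,"ay":0,"az":0,"tx":0,"ty":0,"tz":-1,"fingers":-0.15},
  {"ax":0,"ay":0,"az":0,"tx":0,"ty":0,"tz":0,"fingers":-0.15},
])

```text
t: 19.65
eef_pos: [520.6, -101.1, 36.5]
tcp_rot: [-0.704, -0.031, 0.032, 0.709]
wrist_force: [-0.9, 16.8, 7.8]
width: 39.9
```

```bash
python3 -c "
from loc import *
st();lids2()"
```

```text
t 19.65 laneXY [ 2.301e+02 -1.000e-01] z 36.5 toolz-yaw-vs-laneX deg 0.1 F [-0.9 16.8  7.8] w 39.9
lid [338, 125, 35, 35, 953] [  42.1 -148.4]
lid [154, 144, 25, 20, 391] [ 497.1 -154. ]
lid [348, 188, 31, 31, 745] [35.2  0.3]
lid [322, 191, 25, 31, 525] [102.7   0.6]
lid [477, 234, 35, 19, 269] [-275.8  117. ]
```

The train is firm against the stop at 17 N. Next I back off, close the fingers and go behind the gate bar.

Call:
move_arm([
  {"ax":0,"ay":0,"az":0,"tx":0,"ty":0,"tz":10,"fingers":-0.15},
  {"ax":0,"ay":0,"az":0,"tx":0,"ty":0,"tz":20,"fingers":-0.15},
  {"ax":0,"ay":0,"az":0,"tx":0,"ty":-45,"tz":0,"fingers":-0.15},
  {"ax":0,"ay":0,"az":0,"tx":0,"ty":-46,"tz":0,"fingers":-1},
  {"ax":0,"ay":0,"az":0,"tx":38,"ty":0,"tz":18,"fingers":-1},
  {"ax":0,"ay":0,"az":0,"tx":38,"ty":0,"tz":18,"fingers":-1},
  {"ax":0,"ay":0,"az":0,"tx":38,"ty":0,"tz":18,"fingers":-1},
  {"ax":0,"ay":0,"az":0,"tx":38,"ty":0,"tz":18,"fingers":-1},
  {"ax":0,"ay":0,"az":0,"tx":0,"ty":0,"tz":0,"fingers":-1},
])

```text
t: 20.6
eef_pos: [666.3, 12.1, 126.9]
tcp_rot: [0.707, 0.033, -0.032, -0.706]
wrist_force: [-0.1, -0.6, -0.2]
width: 0.2
```

```bash
python3 -c "
from loc import *
st();i=lids2()
s=monitor.state();print(proj('top',[*s['eef_pos'][:2],54]))
cv2.imwrite('pics/t6.png',cv2.resize(i[100:280,120:400],None,fx=2.8,fy=2.8))"
```

```text
t 20.6 laneXY [ 330.2 -155. ] z 126.9 toolz-yaw-vs-laneX deg 0.3 F [-0.1 -0.6 -0.2] w 0.2
lid [337, 125, 35, 35, 953] [  42.2 -148.4]
lid [348, 188, 31, 31, 749] [35.2  0.3]
lid [316, 191, 31, 31, 741] [1.116e+02 1.000e-01]
lid [284, 193, 31, 31, 744] [187.4   0.2]
lid [472, 234, 40, 27, 605] [-268.4  126.5]
[235.74919184 150.87900748]
```

View pics/t6.png

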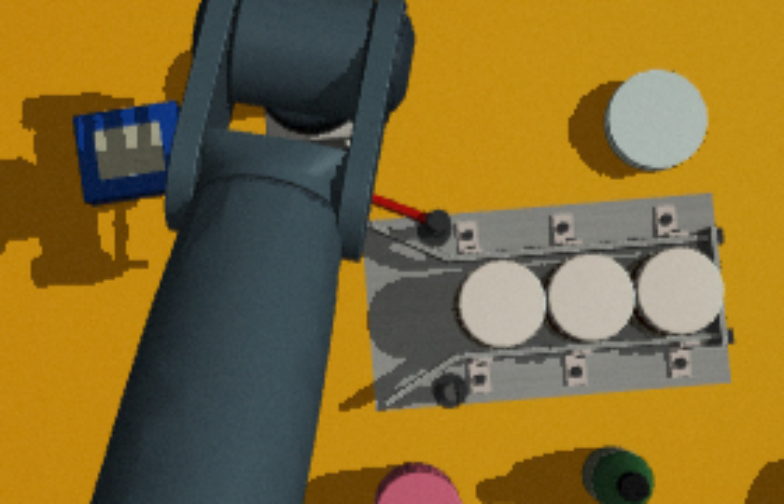

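All three jars touch in file in the lane: lids at lane x 35, 112 and 187, crop (681,291), (591,297), (502,303). Next I plan the arc for the gate.

Call:
move_arm([
  {"ax":0,"ay":0,"az":0,"tx":0,"ty":35,"tz":0,"fingers":-1},
  {"ax":0,"ay":0,"az":0,"tx":0,"ty":30,"tz":0,"fingers":-1},
  {"ax":0,"ay":0,"az":0,"tx":0,"ty":0,"tz":0,"fingers":-1},
])

```text
t: 20.95
eef_pos: [658.8, 10.1, 57.5]
tcp_rot: [-0.706, -0.028, 0.035, 0.707]
wrist_force: [-0.6, 0.5, -0.0]
width: 0.5
```

```bash
python3 -c "
from loc import *
st()
p=tl(monitor.state()['eef_pos'])
for th in list(np.linspace(2.0,0.08,17)):
    d=4+12.5*abs(np.sin(th))+8*abs(np.cos(th)); s,c=np.sin(th),np.cos(th)
    q=np.array([237+115*s+d*c,-74+115*c-d*s]); D=q-p; p=q
    print(round(th,2),'at',q.round(0),'tx',round(-D[1],1),'tz',round(D[0],1))
"
```

```text
t 20.95 laneXY [ 328.9 -147.4] z 57.5 toolz-yaw-vs-laneX deg 0.1 F [-0.6  0.5 -0. ] w 0.5
2.0 at [ 334. -139.] tx -8.5 tz 4.9
1.88 at [ 341. -126.] tx -12.4 tz 7.2
1.76 at [ 347. -113.] tx -13.4 tz 5.6
1.64 at [351. -99.] tx -14.2 tz 3.9
1.52 at [353. -85.] tx -13.9 tz 2.2
1.4 at [353. -72.] tx -13.2 tz 0.6
1.28 at [352. -59.] tx -13.3 tz -0.9
1.16 at [350. -45.] tx -13.4 tz -2.5
1.04 at [346. -32.] tx -13.2 tz -4.2
0.92 at [340. -19.] tx -12.7 tz -5.8
0.8 at [332.  -7.] tx -12.1 tz -7.5
0.68 at [323.   4.] tx -11.2 tz -9.0
0.56 at [313.  14.] tx -10.1 tz -10.5
0.44 at [301.  23.] tx -8.8 tz -11.9
0.32 at [288.  30.] tx -7.3 tz -13.1
0.2 at [274.  36.] tx -5.6 tz -14.0
0.08 at [259.  40.] tx -3.7 tz -14.8
```

Call:
move_arm([
  {"ax":0,"ay":0,"az":0,"tx":0,"ty":0,"tz":0,"fingers":-1},
  {"ax":0,"ay":0,"az":0,"tx":0,"ty":0,"tz":0,"fingers":-1},
])

```text
t: 21.15
eef_pos: [664.4, 9.8, 64.8]
tcp_rot: [0.707, 0.033, -0.03, -0.706]
wrist_force: [0.1, 0.6, 0.8]
width: 0.3
```

```bash
python3 -c "
from loc import *
st()"
```

```text
t 21.15 laneXY [ 328.1 -153. ] z 64.8 toolz-yaw-vs-laneX deg 0.1 F [0.1 0.6 0.8] w 0.3
```

Call:
move_arm([
  {"ax":0,"ay":0,"az":0,"tx":-15,"ty":0,"tz":5,"fingers":-1},
  {"ax":0,"ay":0,"az":0,"tx":-12.4,"ty":0,"tz":7.2,"fingers":-1},
  {"ax":0,"ay":0,"az":0,"tx":-13.4,"ty":0,"tz":5.6,"fingers":-1},
  {"ax":0,"ay":0,"az":0,"tx":-14.2,"ty":0,"tz":3.9,"fingers":-1},
  {"ax":0,"ay":0,"az":0,"tx":-13.9,"ty":0,"tz":2.2,"fingers":-1},
  {"ax":0,"ay":0,"az":0,"tx":-13.2,"ty":0,"tz":0.6,"fingers":-1},
  {"ax":0,"ay":0,"az":0,"tx":-13.3,"ty":0,"tz":-0.9,"fingers":-1},
  {"ax":0,"ay":0,"az":0,"tx":0,"ty":0,"tz":0,"fingers":-1},
])

```text
t: 21.95
eef_pos: [566.4, 25.2, 64.4]
tcp_rot: [0.707, 0.032, -0.03, -0.706]
wrist_force: [0.6, -0.0, -0.2]
width: 0.5
```

```bash
python3 -c "
from loc import *
st()
a=vision.get_image('scene')[100:330,100:420];cv2.imwrite('pics/s7.png',cv2.resize(a,None,fx=2.4,fy=2.4))"
```

```text
t 21.95 laneXY [352.  -56.7] z 64.4 toolz-yaw-vs-laneX deg 0.1 F [ 0.6 -0.  -0.2] w 0.5
```

View pics/s7.png

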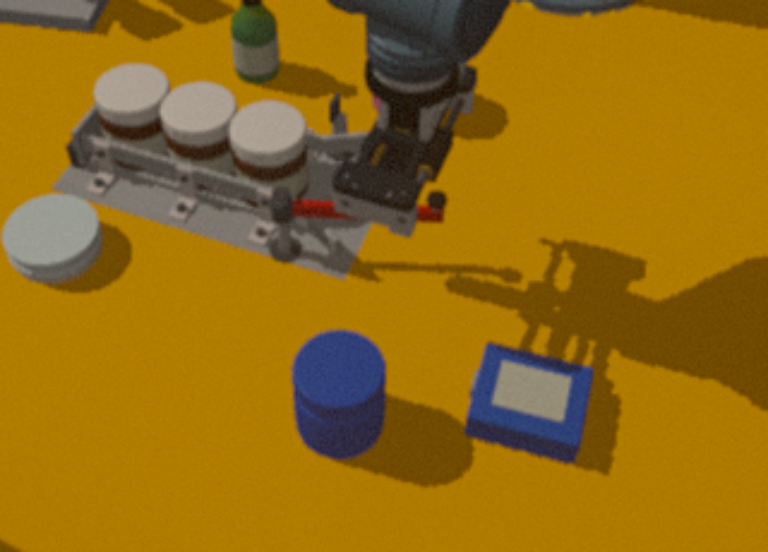

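The gate bar (crop 290–440, 210) follows the fingers, and the jars stand in file. I continue the arc.

Call:
move_arm([
  {"ax":0,"ay":0,"az":0,"tx":-13.4,"ty":0,"tz":-2.5,"fingers":-1},
  {"ax":0,"ay":0,"az":0,"tx":-13.2,"ty":0,"tz":-4.2,"fingers":-1},
  {"ax":0,"ay":0,"az":0,"tx":-12.7,"ty":0,"tz":-5.8,"fingers":-1},
  {"ax":0,"ay":0,"az":0,"tx":-12.1,"ty":0,"tz":-7.5,"fingers":-1},
  {"ax":0,"ay":0,"az":0,"tx":-11.2,"ty":0,"tz":-9,"fingers":-1},
  {"ax":0,"ay":0,"az":0,"tx":-10.1,"ty":0,"tz":-10.5,"fingers":-1},
  {"ax":0,"ay":0,"az":0,"tx":-8.8,"ty":0,"tz":-11.9,"fingers":-1},
  {"ax":0,"ay":0,"az":0,"tx":-7.3,"ty":0,"tz":-13.1,"fingers":-1},
  {"ax":0,"ay":0,"az":0,"tx":-5.6,"ty":0,"tz":-14,"fingers":-1},
  {"ax":0,"ay":0,"az":0,"tx":0,"ty":0,"tz":0,"fingers":-1},
])

```text
t: 23.0
eef_pos: [478.5, -62.8, 62.4]
tcp_rot: [0.707, 0.03, -0.031, -0.706]
wrist_force: [0.8, -0.7, 0.5]
width: 0.3
```

Call:
move_arm([
  {"ax":0,"ay":0,"az":0,"tx":-3,"ty":0,"tz":-10,"fingers":-1},
  {"ax":0,"ay":0,"az":0,"tx":0,"ty":0,"tz":-5,"fingers":-1},
  {"ax":0,"ay":0,"az":0,"tx":0,"ty":0,"tz":-5,"fingers":-1},
  {"ax":0,"ay":0,"az":0,"tx":0,"ty":0,"tz":0,"fingers":-1},
])

```text
t: 23.4
eef_pos: [478.1, -81.7, 62.4]
tcp_rot: [0.706, 0.031, -0.031, -0.706]
wrist_force: [0.1, -1.4, -0.2]
width: 0.6
```

```bash
python3 -c "
from loc import *
st()"
```

```text
t 23.4 laneXY [253.2  40.6] z 62.4 toolz-yaw-vs-laneX deg 0.1 F [ 0.1 -1.4 -0.2] w 0.6
```

Call:
move_arm([
  {"ax":0,"ay":0,"az":0,"tx":0,"ty":0,"tz":-3,"fingers":-1},
  {"ax":0,"ay":0,"az":0,"tx":0,"ty":0,"tz":0,"fingers":-1},
])

```text
t: 23.6
eef_pos: [478.3, -84.0, 62.4]
tcp_rot: [-0.706, -0.031, 0.032, 0.707]
wrist_force: [-0.4, 1.6, -0.2]
width: 1.0
```

Call:
move_arm([
  {"ax":0,"ay":0,"az":0,"tx":0,"ty":0,"tz":-2,"fingers":-1},
  {"ax":0,"ay":0,"az":0,"tx":0,"ty":0,"tz":0,"fingers":-1},
])

```text
t: 23.8
eef_pos: [478.2, -84.2, 62.4]
tcp_rot: [-0.705, -0.031, 0.032, 0.708]
wrist_force: [0.1, 8.4, 3.3]
width: 0.6
```

Call:
move_arm([
  {"ax":0,"ay":0,"az":0,"tx":0,"ty":0,"tz":-1.5,"fingers":-1},
  {"ax":0,"ay":0,"az":0,"tx":0,"ty":0,"tz":0,"fingers":-1},
])

```text
t: 24.0
eef_pos: [478.2, -84.3, 62.4]
tcp_rot: [-0.704, -0.031, 0.032, 0.709]
wrist_force: [-1.1, 14.9, 4.9]
width: 0.7
```

```bash
python3 -c "
from loc import *
st()"
```

```text
t 24.0 laneXY [250.6  40.7] z 62.4 toolz-yaw-vs-laneX deg 0.1 F [-1.1 14.9  4.9] w 0.7
```

The bar is hard against the lug at 15 N. I back off and check.

Call:
move_arm([
  {"ax":0,"ay":0,"az":0,"tx":0,"ty":0,"tz":8,"fingers":-1},
  {"ax":0,"ay":0,"az":0,"tx":0,"ty":0,"tz":25,"fingers":-1},
  {"ax":0,"ay":0,"az":0,"tx":0,"ty":-40,"tz":25,"fingers":-1},
  {"ax":0,"ay":0,"az":0,"tx":0,"ty":-45,"tz":15,"fingers":-1},
  {"ax":0,"ay":0,"az":0,"tx":0,"ty":-15,"tz":45,"fingers":-1},
  {"ax":0,"ay":0,"az":0,"tx":0,"ty":0,"tz":45,"fingers":-1},
  {"ax":0,"ay":0,"az":0,"tx":0,"ty":0,"tz":45,"fingers":-1},
  {"ax":0,"ay":0,"az":0,"tx":0,"ty":0,"tz":45,"fingers":-1},
  {"ax":0,"ay":0,"az":0,"tx":0,"ty":0,"tz":0,"fingers":-1},
])

```text
t: 24.9
eef_pos: [455.2, 168.1, 162.7]
tcp_rot: [-0.706, -0.034, 0.034, 0.706]
wrist_force: [-0.8, 0.4, -0.6]
width: 0.7
```

```bash
python3 -c "
from loc import *
st();i=lids2()
hsv=cv2.cvtColor(i,cv2.COLOR_BGR2HSV);m=((hsv[...,0]<6)|(hsv[...,0]>174))&(hsv[...,1]>180)&(hsv[...,2]>60);m[:150]=0;m[250:]=0;m[:,:230]=0;m[:,330:]=0
v,u=np.nonzero(m);q=np.array([tl(at_z('top',a,b,71)) for a,b in zip(u,v)])
print(len(q));f=np.polyfit(q[:,1],q[:,0],1);print('gate angle',np.arctan(f[0]),'y',q[:,1].min(),q[:,1].max(),'x',q[:,0].mean())
cv2.imwrite('pics/t8.png',cv2.resize(i[90:290,120:400],None,fx=2.8,fy=2.8))"
```

```text
t 24.9 laneXY [504.1  41.7] z 162.7 toolz-yaw-vs-laneX deg 0.5 F [-0.8  0.4 -0.6] w 0.7
lid [338, 125, 34, 35, 948] [  42.1 -148.5]
lid [154, 144, 25, 20, 382] [ 497.  -154.4]
lid [348, 189, 31, 30, 727] [35.7  0.3]
lid [316, 191, 31, 30, 731] [111.4  -0. ]
lid [284, 193, 31, 31, 729] [187.3   0.2]
149
gate angle -0.0045031655522072885 y -64.511504824862 59.09907901771528 x 235.72876485683543
```

View pics/t8.png

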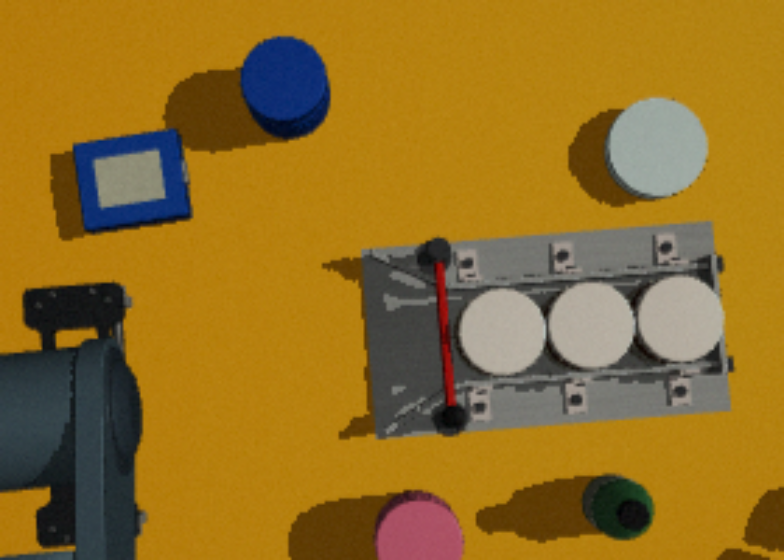

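The gate (crop 440,250 to 452,418) is shut at −0.005 rad. The three jars touch, the bystanders are in place and the robot is clear.

```bash
python3 -c "
from cell import job
print(job.hand_in())"
```

```text
the job is handed in; nothing more can be done
None
```

I slid the three white-lidded jars upright into the lane against the end stop, pushing each with the half-open fingers. Then I swung the red gate shut with the fingers closed and handed the job in at about 25 s.

- **Jars:** the lids measure at lane x ≈ 36, 111 and 187 mm, with y within 0.3 mm of the centre line. The spacing is about 76 mm, so the jars touch. The row stopped firmly against the end stop at about 17 N.
- **Lane offset:** my lane origin reads about 2–3 mm short against the expected 38, 114 and 190 mm. That is about the camera calibration error.
- **Gate:** it measures about −0.005 rad, and it stopped against the lug at about 15 N.
- **Other objects:** the bottle, dishes, slide box and the blue and pink look-alikes look untouched in the last picture, and the arm was clear of everything.

No check failed.

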